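# Make up a balcony kit and a lunch kit on two serving boards

## Task

Make up two kits from the stock on the worktop. On the longer board, with three hollows, goes the balcony kit: the striped beaker in the large round hollow, the tea light in the small round one and the matchbox in the oblong one; on the shorter board, with two hollows, goes the lunch kit: the tin in the large hollow and the salt shaker in the small one. Everything must sit upright and flat on the floor of its hollow; do not tip anything over, and leave the spice jar, the kitchen timer and the espresso cup where they stand.

Things in the scene. Friction and masses are not known exactly. Their poses are not given: they have to be found in the camera images.
- long_board: longer dark wooden board, fixed, 262 x 100 mm, 13 mm high, length along its x; origin: centre of its underside. Three hollows 5 mm deep (floor 8 mm above the underside), centres on y = 0: large round, 81 mm across, x = -70 mm (at yaw 0 the end nearest the robot); small round, 61 mm across, x = +8 mm; oblong, 53 mm along x by 73 mm along y, x = +84 mm
- short_board: shorter dark wooden board, fixed, 194 x 100 mm, 13 mm high, length along its x; origin: centre of its underside. Two hollows 5 mm deep (floor 8 mm above the underside), centres on y = 0: large round, 81 mm across, x = -36 mm (at yaw 0 nearest the robot); small round, 61 mm across, x = +46 mm
- striped_beaker: one of the five stock things, which stand about 9 cm apart in a zigzag row along world y: tan stoneware beaker without handle, dark bands round its lower half, 64 mm across, 84 mm high, open at the top, 0.22 kg; origin at the centre of its underside, z up
- tea_light: tea light, a low candle in a pale metal cup, 38 mm across, 15 mm high; origin at the centre of its underside, z up
- matchbox: closed matchbox, dark green top with a yellow diamond, brown sides, lying flat, 36 mm along its x axis, 56 mm along its y axis, 16 mm high; origin at the centre of its underside, z up
- small_tin: closed food tin, dark blue with pale gold rims, 57 mm across, 72 mm high, 0.18 kg; origin at the centre of its underside, z up
- salt_shaker: salt shaker, clear glass with a pale grey domed pierced top, 44 mm across up to 74 mm and narrower above, 90 mm high; origin at the centre of its underside, z up
- spice_jar: round spice jar, glass with a label and a dark red-brown cap, 41 mm across, 105 mm high; not wanted, leave it alone; stands with the other unwanted things beyond the stock, under a wall cabinet (its door handles start at x = 0.57 m, its underside hangs 0.44 m above the worktop: keep the wrist clear of it when swinging across); origin at the centre of its underside
- kitchen_timer: round white and grey wind-up timer, 60 mm across, 49 mm high; not wanted, leave it alone; origin at the centre of its underside
- espresso_cup: small white spotted cup with a handle, 63 x 92 mm, 55 mm high; not wanted, leave it alone; origin on its underside, at the middle of its length with the handle
Not all that is in view belongs to the job. Leave any pink or turquoise look-alike of the small_tin alone.

How it is judged:
By the outcome, as a careful person would: the job done as asked, in the order asked, and still so for the second after the job is handed in, with the robot touching nothing.
It also fails if it takes over 144 s, if anything falls off the work surface, if the arm or the gripper's body presses on something with over 40 N, if the wrist force passes 120 N, or if a joint passes its speed limit or range.

## Robot

A 6-joint arm with a two-finger parallel gripper is mounted at the origin on a cart in front of the work surface, level with it; the furniture and walls round the work are solid. World frame = base frame: x ahead of the robot, y to its left, z up, the work surface at z = 0. Lengths are in mm, angles in rad, forces in N, time in s.
With the tool pointing down it reaches from about 300 to 825 mm from the base axis. Payload 5.4 kg.
Tool frame: the origin (TCP) lies at the very end of the fingers, on their centre line; the grasp point (between the pads) lies 19 mm behind it (pinch_z is the distance from the TCP to the grasp point, in mm); z points along the fingers, y is the line along which they close (so a half turn about z gives the same grasp; the last joint's range is limited). The gripper opens to 92 mm and grips with 3 to 60 N. Pads are 20 mm wide; open, the fingers measure 128 mm over their backs; the gripper's body (75 mm by 189 mm) begins 69 mm behind the grasp point.
Start: joints at [-1.466, 0.158, 1.597, -0, 1.386, -0.21], TCP at [178.011, -546.734, 214.601] pointing down, gripper open.
Joint ranges: [-2.91, 2.91], [-0.94, 2.29], [0.18, 2.7], [-1.29, 4.43], [0.17, 2.64], [-3, 3]. Speed limits (rad/s): [2.57, 2.57, 3.14, 3.14, 3.14, 3.14].

## Interface

Orientations are given as a unit quaternion [x, y, z, w].
In Python, from cell import read_state, read_camera, camera_model, finish_job, pinch_z gives the robot as it stands.
- The arm moves only by the tool arm_command, never from a script. Its arguments are lists of equal length, an entry for each row: "delta_pos": the shift along the tool's x, y, z scaled (see below), a list of three; "angular": the turn, a rotation vector about the tool's x, y, z scaled (see below), a list of three. In form: {"delta_pos": [[tx, ty, tz], ...], "angular": [[rx, ry, rz], ...]}. A call has 1 to 12 rows; each row shifts and turns the commanded pose from where the row before left it, along the tool's axes as they then stand; what a row does not reach is not made up. The controller multiplies each number of a shift by 40 mm and each number of a turn by 10 degrees. A row lasts 1/8 s, in which the tool goes at most 62.5 mm and 10.7 degrees, less where a joint would pass 70% of its speed; a pose out of reach is approached as far as the arm can. A call with a number of a shift or a turn outside -1 to 1 is refused whole. A call with a gripper value outside its range is refused whole. "hand" is the opening, from -1 (shut) to 1 (fully open), set as the call begins (left out, the last holds). The fingers move at their own pace and stop on an object; "newtons" is the grip in N (left out, the last holds). Time passes only in rows, so rows that do not move let the fingers close. It gives the time, the measured TCP pose, the force, the opening and the grip force at its end, in the units of the state.
- read_state(): the state, without advancing time (a new reading comes with each control period).
- read_camera(name): name is "scene" or "top" or "wrist"; returns the picture (400x640x3 uint8, red, green, blue); there is no depth.
- camera_model(name): a dict with "intrinsics" (3x3 intrinsics, pixels), "extrinsics" (4x4, takes a point from camera to world coordinates); the wrist camera has in their place "tool_from_camera" (4x4, takes a point from camera to tool coordinates, whose origin is the TCP and whose axes are the flange's). Camera axes: x right, y down, z forward; pixel columns grow to the right and rows downward; lengths in mm; the calibration is good to about 2 mm. A picture is of the moment at which its call begins: read the wrist's pose just before it. camera_model takes no time and is no camera call.
- finish_job(): hands the job in; it is judged then, once.
The state is a dict: "time": time; "joint_positions": joint angles; "joint_vel": joint speeds; "tau": joint torques, N m; "tcp_pos": TCP position; "ee_rot": TCP orientation; "wrist_force": force on the tool from outside, world axes, zero at the start; "ft_torque": the same for the moment, N m; "opening": finger opening in mm; "grip_force": force on a finger pad.
Only numpy, scipy, OpenCV 4.12 (cv2) and the standard library are available. Lean on these libraries where they do the work, as an engineer would, in place of code of your own. Each camera call takes 0.05 s, during which the arm holds its last target. There are 200 camera calls.

## Working session

There is one attempt and no reset: what is moved stays moved. The work goes in short steps, Python scripts to look and compute and a tool call to move; the robot and the scene stay as the last step left them, time stands still between calls to the robot, and variables do not carry over. Pictures are saved under pics/ and viewed, at most 14 in all, crops included, and the job is handed in when it is done.

Besides the shell and the picture viewer there is one more tool, called after ">>>" in YAML: its name, and indented under it one key for each argument. arm_command: Moves the arm, as the interface text tells. Its arguments: {"type":"object","properties":{"delta_pos":{"type":"array"},"angular":{"type":"array"},"hand":{"type":"number"},"newtons":{"type":"number"}},"required":["delta_pos","angular"]}

```bash
mkdir -p pics; ls; python3 - <<'E'
from cell import *
import cv2
print(read_state()); print(pinch_z() if callable(pinch_z) else pinch_z)
for n in("scene","top"):
    cv2.imwrite(f"pics/{n}0.png",read_camera(n)[:,:,::-1])
for n in("scene","top","wrist"):print(n,camera_model(n))
E
```

```text
pics
{'time': 0.0, 'joint_positions': array([-1.46607393e+00,  1.59044708e-01,  1.59822681e+00, -1.98336172e-05,
        1.38618653e+00, -2.10112203e-01]), 'joint_vel': array([ 0.00034607, -0.00168721,  0.00034229,  0.00020496,  0.00084264,
       -0.00067945]), 'tau': array([ 8.69824307e-04, -3.85579956e+01, -3.22102761e+01,  7.00444914e-02,
        3.80376214e-02, -1.79831427e-04]), 'tcp_pos': array([ 177.95444148, -546.11330617,  213.62407605]), 'ee_rot': array([ 9.87634745e-01,  1.56769704e-01,  3.93925748e-05, -9.31915911e-04]), 'wrist_force': array([1.3621268 , 0.22584835, 0.45460381]), 'ft_torque': array([-0.04760433,  0.03517622,  0.00773249]), 'grip_force': 0.0, 'opening': 91.73147424791465}
18.700000000000003
scene {'intrinsics': array([[467.97033973,   0.        , 324.13106358],
       [  0.        , 467.97033973, 197.66326415],
       [  0.        ,   0.        ,   1.        ]]), 'extrinsics': array([[ 8.58381173e-01, -3.71824531e-01,  3.53451949e-01,
         5.05592243e+01],
       [-5.12619511e-01, -5.94706228e-01,  6.19310697e-01,
        -7.89263768e+02],
       [-2.
[... 528 characters left out ...]
3.11161550e-02, -1.84304185e-01, -9.82376584e-01,
         9.72163004e+02],
       [ 0.00000000e+00,  0.00000000e+00,  0.00000000e+00,
         1.00000000e+00]])}
wrist {'intrinsics': array([[334.51589577,   0.        , 318.37159109],
       [  0.        , 334.51589577, 199.22076741],
       [  0.        ,   0.        ,   1.        ]]), 'tool_from_camera': array([[ 2.71612630e-04, -9.59515166e-01, -2.81656836e-01,
         8.01135369e+01],
       [ 9.99999842e-01,  3.99155625e-04, -3.95457431e-04,
        -9.01046682e-01],
       [ 4.91872313e-04, -2.81656684e-01,  9.59515123e-01,
        -1.69027911e+02],
       [ 0.00000000e+00,  0.00000000e+00,  0.00000000e+00,
         1.00000000e+00]])}
```

View pics/scene0.png

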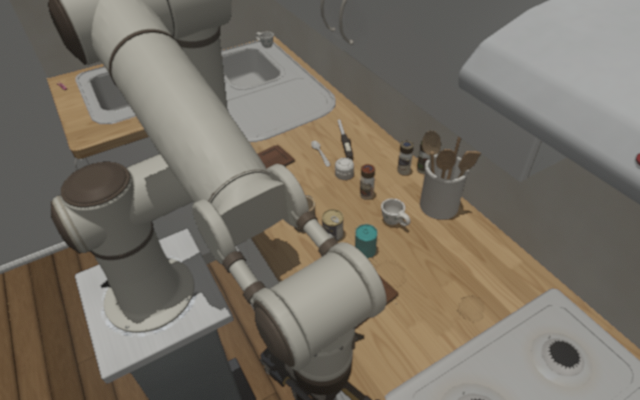

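View pics/top0.png

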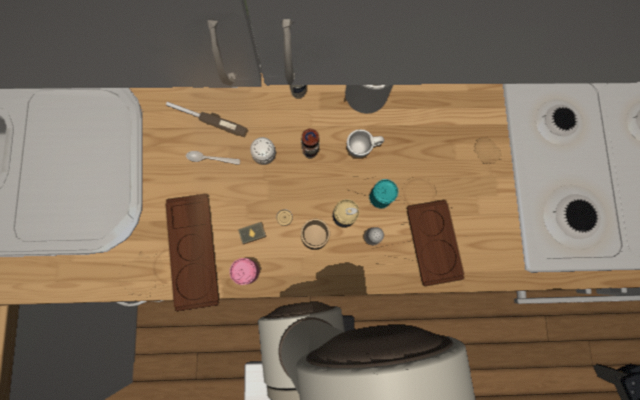

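The top view shows the long board at (192,251) and the short board at (435,242). The stock row, left to right: matchbox (252,233), tea light (285,217), beaker (315,235), a gold-topped tin (346,213) and the salt shaker (375,235). There are two look-alike tins, pink at (244,271) and turquoise at (384,194). I'll check these in enlarged crops.

```bash
python3 - <<'E'
import cv2
im=cv2.imread("pics/top0.png")
for n,(a,b,c,d) in dict(L=(160,300,180,315),R=(290,470,170,290)).items():
    k=4.4
    o=cv2.resize(im[c:d,a:b],None,fx=k,fy=k,interpolation=cv2.INTER_CUBIC)
    for u in range(a,b,20):
        cv2.putText(o,str(u),(int((u-a)*k),10),0,.4,(255,255,255),1);cv2.line(o,(int((u-a)*k),12),(int((u-a)*k),18),(255,255,255),1)
    for v in range(c,d,20):
        cv2.putText(o,str(v),(0,int((v-c)*k)+4),0,.4,(255,255,255),1)
    cv2.imwrite(f"pics/top{n}.png",o);print(o.shape)
E
```

```text
(594, 616, 3)
(528, 792, 3)
```

View pics/topL.png

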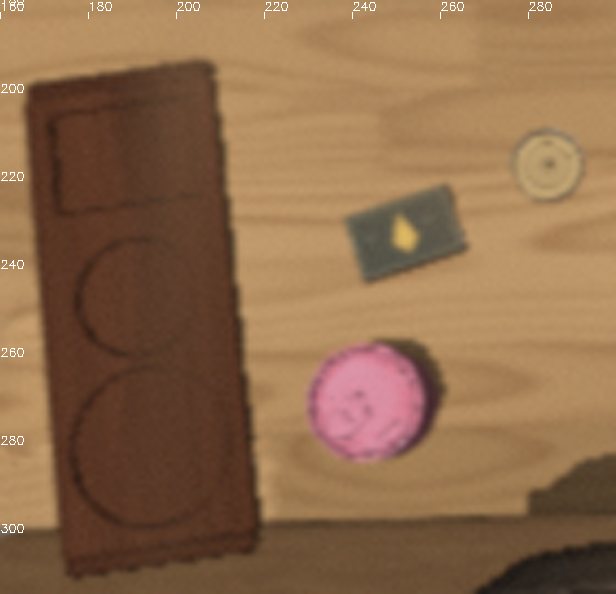

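View pics/topR.png

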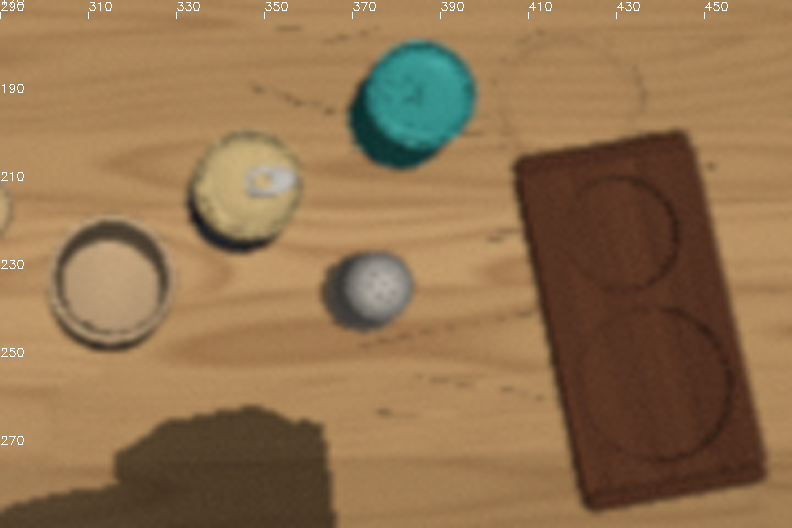

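The crops settle it: the closed tin with the pale gold lid is at (346,212), and the pink (244,271) and turquoise (384,194) ones are decoys. Beaker rim centre is (315.2,233.4), salt dome (375.7,235), tea light (284.5,217.3). Next I'll turn these into world poses.

```bash
cat > h.py <<'E'
import numpy as np, cv2
from cell import *
from scipy.spatial.transform import Rotation as R
from scipy.optimize import least_squares
def ray(name,uv,z,tcp=None):
    m=camera_model(name);K=m["intrinsics"]
    if name=="wrist":
        s=read_state() if tcp is None else tcp
        T=np.eye(4);T[:3,:3]=R.from_quat(s["ee_rot"]).as_matrix();T[:3,3]=s["tcp_pos"]
        E=T@m["tool_from_camera"]
    else:E=m["extrinsics"]
    d=E[:3,:3]@np.linalg.inv(K)@np.array([*uv,1.]);o=E[:3,3]
    return o+d*(z-o[2])/d[2]
def fit(pts,loc):
    pts=np.array(pts)[:,:2];loc=np.array(loc,float)
    f=lambda p:(loc@np.array([[np.cos(p[2]),np.sin(p[2])],[-np.sin(p[2]),np.cos(p[2])]])+p[:2]-pts).ravel()
    r=least_squares(f,[*pts.mean(0),0.]);return r.x,f(r.x).reshape(-1,2)
def togo(x,y,z,yaw=None):
    "tool deltas in mm to world target; yaw = desired world angle of tool x (tool down)"
    s=read_state();M=R.from_quat(s["ee_rot"]).as_matrix()
    d=M.T@(np.array([x,y,z])-s["tcp_pos"])
    print("t%.1f tcp"%s["time"],s["tcp_pos"].round(1),"yaw",np.degrees(np.arctan2(M[1,0],M[0,0])).round(1),"tilt",M[:3,2].round(3),"open %.1f"%s["opening"])
    if yaw is not None:
        c,n=np.cos(yaw),np.sin(yaw);T=np.array([[c,n,0],[n,-c,0],[0,0,-1.]])
        print(" total turn units",(np.degrees(R.from_matrix(M.T@T).as_rotvec())/10).round(2))
        print(" shift in target axes units",(T.T@(np.array([x,y,z])-s["tcp_pos"])/40).round(3))
    print(" shift units",(d/40).round(3))
E
python3 - <<'E'
from h import *
np.set_printoptions(precision=1,suppress=True)
T=lambda uv,z:ray("top",uv,z)
L=[T(p,13) for p in [(166.4,200),(208.4,194.3),(218.4,301.4),(175.2,306.8)]]
print("L",*fit(L,[(131,50),(131,-50),(-131,-50),(-131,50)]))
print("Lholes",T((193.4,281.6),13),T((191.1,247.5),13))
S=[T(p,13) for p in [(407.3,205.9),(446.1,200),(463.2,275),(422.5,281.4)]]
print("S",*fit(S,[(97,50),(97,-50),(-97,-50),(-97,50)]))
print("Sholes",T((439.3,257.5),13),T((431.4,223.2),13))
m=[T(p,16) for p in [(238.6,230),(261.8,222.3),(266.1,236.1),(243,244.1)]]
print("match",*fit(m,[(18,28),(18,-28),(-18,-28),(-18,28)]))
for n,p,z in [("tea",(284.5,217.3),15),("beaker",(315.2,233.4),84),("tin",(346.1,212.3),72),("salt",(375.7,235),83),("pink",(244,271),72),("turq",(384.5,191.5),72),("timer",(262,150),49),("jar",(311,138),105),("cup",(359,143),55)]:print(n,T(p,z))
E
```

```text
L [404.6 281.    0.1] [[ 7.1  1.4]
 [ 6.9 -0.1]
 [-5.8 -2.2]
 [-8.3  0.9]]
Lholes [331.5 275.7  13. ] [408.9 283.4  13. ]
S [ 413.3 -286.     0.1] [[ 6.6  2.8]
 [ 7.6 -1.3]
 [-6.4 -2. ]
 [-7.8  0.5]]
Sholes [ 372.  -293.7   13. ] [ 453.2 -281.2   13. ]
match [438.8 142.1   0.3] [[ 0.7  0.1]
 [ 0.8  0.6]
 [-1.  -0.4]
 [-0.6 -0.3]]
tea [474.5  67.3  15. ]
beaker [428.   -2.6  84. ]
tin [474.7 -72.9  72. ]
salt [ 421.6 -134.7   83. ]
pink [351.5 152.4  72. ]
turq [ 520.4 -161.6   72. ]
timer [629.5 116.4  49. ]
jar [637.8   2.2 105. ]
cup [ 641.1 -111.1   55. ]
```

Hole spacings come out at 77.8 mm (nominal 78) and 82.2 mm (nominal 82), so I'll use the hole positions. The board edges were read at the chamfer, so I'm dropping those. Board yaws are about 5.7° (long) and 8.8° (short). First move is to above the beaker.

```bash
python3 - <<'E'
from h import *
togo(428,-2.6,200,np.radians(-15))
E
```

```text
t0.1 tcp [ 177.9 -546.2  213.7] yaw 18.0 tilt [-0.     0.002 -1.   ] open 91.9
 total turn units [-0.01  0.    3.3 ]
 shift in target axes units [  2.522 -14.744   0.343]
 shift units [ 10.152 -10.986   0.365]
```

>>> arm_command:
  delta_pos:
    - [0,0,0]
    - [0,0,0]
    - [0,0,0]
    - [0,0,0]
    - [0.168,-0.983,0.02]
    - [0.168,-0.983,0.02]
    - [0.168,-0.983,0.02]
    - [0.168,-0.983,0.02]
    - [0.168,-0.983,0.02]
    - [0.168,-0.983,0.02]
    - [0.168,-0.983,0.02]
    - [0.168,-0.983,0.02]
  angular:
    - [0,0,0.9]
    - [0,0,0.9]
    - [0,0,0.9]
    - [0,0,0.6]
    - [0,0,0]
    - [0,0,0]
    - [0,0,0]
    - [0,0,0]
    - [0,0,0]
    - [0,0,0]
    - [0,0,0]
    - [0,0,0]
  hand: 1
  newtons: 25

```text
time: 1.6
tcp_pos: [311.4, -255.3, 207.8]
ee_rot: [0.991, -0.13, -0.0, -0.0]
wrist_force: [0.3, -0.6, 0.1]
opening: 91.9
grip_force: 0.0
```

>>> arm_command:
  delta_pos:
    - [0.168,-0.983,0.02]
    - [0.168,-0.983,0.02]
    - [0.168,-0.983,0.02]
    - [0.168,-0.983,0.02]
    - [0.168,-0.983,0.02]
    - [0.168,-0.983,0.02]
    - [0.168,-0.983,0.02]
    - [0,0,0]
    - [0,0,0]
  angular:
    - [0,0,0]
    - [0,0,0]
    - [0,0,0]
    - [0,0,0]
    - [0,0,0]
    - [0,0,0]
    - [0,0,0]
    - [0,0,0]
    - [0,0,0]

```text
time: 2.72
tcp_pos: [427.3, -3.4, 202.3]
ee_rot: [0.991, -0.13, -0.0, 0.0]
wrist_force: [0.3, -0.2, -0.7]
opening: 92.0
grip_force: 0.0
```

```bash
python3 - <<'E'
from h import *
togo(428,-2.6,200,np.radians(-15))
cv2.imwrite("pics/w1.png",read_camera("wrist")[:,:,::-1])
E
```

```text
t2.7 tcp [427.3  -3.4 202.3] yaw -15.0 tilt [-0.001 -0.    -1.   ] open 92.0
 total turn units [0. 0. 0.]
 shift in target axes units [ 0.012 -0.024  0.058]
 shift units [ 0.012 -0.024  0.058]
```

View pics/w1.png

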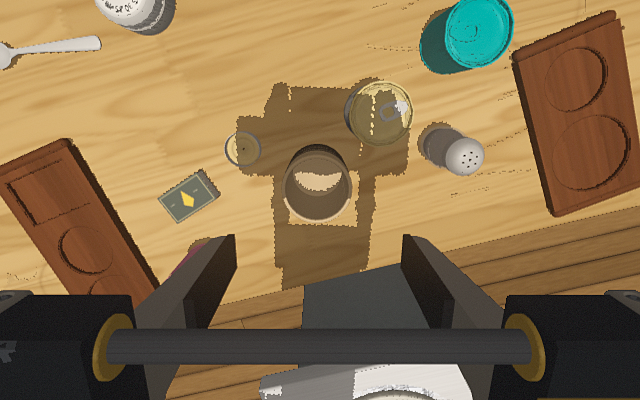

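The wrist view shows the beaker rim at (318,182), the tea light (243,149), the tin lid (381,112), the salt dome (464,157) and the matchbox (189,197). I'll cross-check all of these against the top camera.

```bash
python3 - <<'E'
from h import *
np.set_printoptions(precision=1,suppress=True)
s=dict(tcp_pos=np.array([427.3,-3.4,202.3]),ee_rot=[.9914,-.1305,0,0])
for n,p,z in [("beaker",(318,182),84),("tea",(243,149),15),("tin",(381,112),72),("salt",(464,157),83),("match",(189,197),16),("Lsmall",(87,251),13),("Ssmall",(576,80),13),("Slarge",(591,153),13),("Lobl",(47,190),13)]:print(n,ray("wrist",p,z,s))
E
```

```text
beaker [438.2  -4.9  84. ]
tea [477.8  67.3  15. ]
tin [481.5 -72.9  72. ]
salt [ 426.8 -132.7   83. ]
match [443.  141.6  16. ]
Lsmall [411.6 282.3  13. ]
Ssmall [ 456.8 -279.4   13. ]
Slarge [ 377.1 -291.4   13. ]
Lobl [490.7 292.2  13. ]
```

```bash
python3 - <<'E'
import cv2
o=cv2.resize(cv2.imread("pics/w1.png")[70:240,225:490],None,fx=3,fy=3,interpolation=cv2.INTER_CUBIC)
cv2.imwrite("pics/w1c.png",o)
E
```

```text
(no output)
```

View pics/w1c.png

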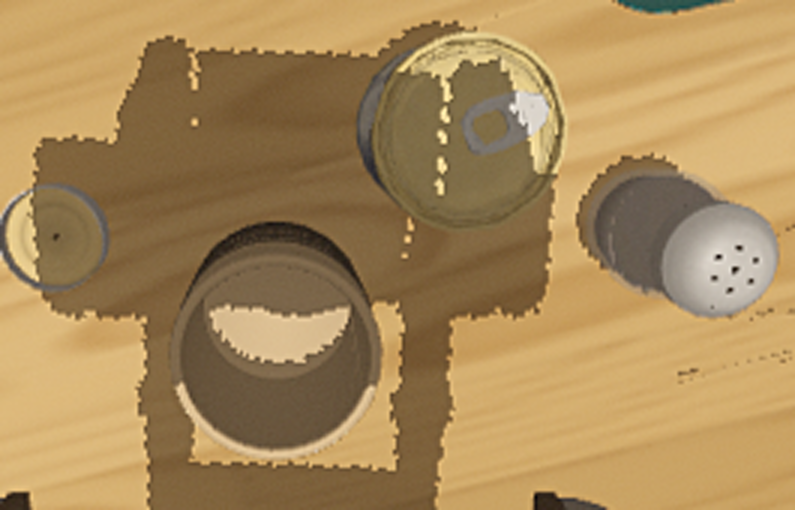

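The enlarged crop puts the beaker rim centre at (317,188.7), tin lid (380.7,113.3), salt dome (465,156.7) and tea light (243,149).

```bash
python3 - <<'E'
from h import *
np.set_printoptions(precision=1,suppress=True)
s=dict(tcp_pos=np.array([427.3,-3.4,202.3]),ee_rot=[.9914,-.1305,0,0])
for n,p,z in [("beaker",(317,188.7),84),("tin",(380.7,113.3),72),("salt",(465,156.7),85)]:print(n,ray("wrist",p,z,s))
togo(430,-3.5,30,np.radians(-15))
E
```

```text
beaker [432.6  -2.4  84. ]
tin [480.5 -72.4  72. ]
salt [ 427.4 -132.8   85. ]
t2.8 tcp [427.3  -3.7 202.4] yaw -15.0 tilt [-0. -0. -1.] open 91.8
 total turn units [ 0.  0. -0.]
 shift in target axes units [ 0.1 -0.   4.3]
 shift units [ 0.1 -0.   4.3]
```

>>> arm_command:
  delta_pos:
    - [0.07,-0.01,0.8]
    - [0,0,0.8]
    - [0,0,0.8]
    - [0,0,0.8]
    - [0,0,0.7]
    - [0,0,0.4]
    - [0,0,0]
  angular:
    - [0,0,0]
    - [0,0,0]
    - [0,0,0]
    - [0,0,0]
    - [0,0,0]
    - [0,0,0]
    - [0,0,0]

```text
time: 3.65
tcp_pos: [429.1, -4.0, 29.6]
ee_rot: [0.991, -0.131, -0.001, -0.0]
wrist_force: [0.2, -0.1, 0.8]
opening: 92.3
grip_force: 0.0
```

>>> arm_command:
  delta_pos:
    - [0,0,0]
    - [0,0,0]
    - [0,0,0]
    - [0,0,0]
    - [0,0,0]
    - [0,0,0]
  angular:
    - [0,0,0]
    - [0,0,0]
    - [0,0,0]
    - [0,0,0]
    - [0,0,0]
    - [0,0,0]
  hand: -1
  newtons: 25

```text
time: 4.4
tcp_pos: [431.1, -3.4, 31.2]
ee_rot: [0.991, -0.13, 0.001, 0.0]
wrist_force: [-0.9, 0.8, 6.9]
opening: 62.8
grip_force: 25.0
```

>>> arm_command:
  delta_pos:
    - [0,0,-0.3]
    - [0,0,-0.6]
    - [0,0,-0.8]
    - [0,0,-0.8]
    - [0,0,-0.5]
    - [0,0,0]
  angular:
    - [0,0,0]
    - [0,0,0]
    - [0,0,0]
    - [0,0,0]
    - [0,0,0]
    - [0,0,0]

```text
time: 5.15
tcp_pos: [431.3, -3.6, 152.0]
ee_rot: [0.991, -0.13, 0.002, 0.0]
wrist_force: [1.2, 0.6, -2.9]
opening: 62.5
grip_force: 25.0
```

```bash
python3 - <<'E'
from h import *
togo(333,275.5,150,np.radians(6))
togo(333,275.5,150,np.radians(-15))
E
```

```text
t5.2 tcp [431.3  -3.6 152. ] yaw -15.0 tilt [ 0.003 -0.001 -1.   ] open 62.5
 total turn units [ 0.   -0.02 -2.1 ]
 shift in target axes units [-1.716 -7.196  0.051]
 shift units [-4.176 -6.106  0.036]
t5.2 tcp [431.3  -3.6 152. ] yaw -15.0 tilt [ 0.003 -0.001 -1.   ] open 62.5
 total turn units [ 0.   -0.02  0.  ]
 shift in target axes units [-4.18  -6.103  0.051]
 shift units [-4.176 -6.106  0.036]
```

>>> arm_command:
  delta_pos:
    - [-0.3,-0.44,0]
    - [-0.597,-0.872,0]
    - [-0.597,-0.872,0]
    - [-0.597,-0.872,0]
    - [-0.597,-0.872,0]
    - [-0.597,-0.872,0]
    - [-0.597,-0.872,0]
    - [-0.29,-0.43,0]
    - [0,0,0.7]
    - [0,0,0.8]
    - [0,0,0.7]
    - [0,0,0]
  angular:
    - [0,0,0]
    - [0,0,0]
    - [0,0,0]
    - [0,0,0]
    - [0,0,0]
    - [0,0,0]
    - [0,0,0]
    - [0,0,0]
    - [0,0,0]
    - [0,0,0]
    - [0,0,0]
    - [0,0,0]

```text
time: 6.65
tcp_pos: [329.0, 274.1, 59.5]
ee_rot: [0.991, -0.13, -0.003, 0.002]
wrist_force: [-0.6, -0.5, -2.8]
opening: 62.9
grip_force: 25.0
```

```bash
python3 - <<'E'
from h import *
togo(333,275.5,39,np.radians(-15))
cv2.imwrite("pics/top1.png",cv2.resize(read_camera("top")[170:320,150:320,::-1],None,fx=3.5,fy=3.5,interpolation=cv2.INTER_CUBIC))
E
```

```text
t6.7 tcp [329.  274.1  59.5] yaw -15.0 tilt [-0.007 -0.003 -1.   ] open 62.9
 total turn units [0.03 0.04 0.  ]
 shift in target axes units [ 0.087 -0.059  0.511]
 shift units [ 0.09  -0.061  0.511]
```

View pics/top1.png

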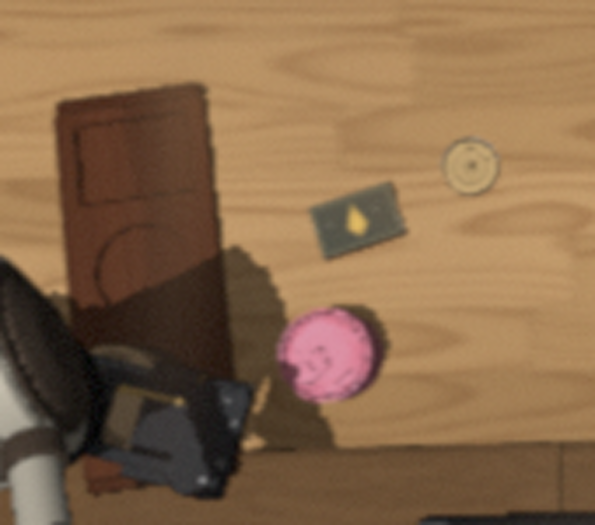

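The gripper hides the beaker in this picture. The pink tin at (326,354) in the crop is clear of the gripper, so I'll lower.

>>> arm_command:
  delta_pos:
    - [0.09,-0.06,0.2]
    - [0,0,0.2]
    - [0,0,0.06]
    - [0,0,0.04]
    - [0,0,0]
  angular:
    - [0,0,0]
    - [0,0,0]
    - [0,0,0]
    - [0,0,0]
    - [0,0,0]

```text
time: 7.32
tcp_pos: [336.4, 277.0, 42.7]
ee_rot: [0.991, -0.13, 0.0, -0.0]
wrist_force: [0.2, 0.2, -2.3]
opening: 62.5
grip_force: 25.0
```

>>> arm_command:
  delta_pos:
    - [-0.06,0.01,0.04]
    - [0,0,0.03]
    - [0,0,0.02]
    - [0,0,0]
  angular:
    - [0,0,0]
    - [0,0,0]
    - [0,0,0]
    - [0,0,0]

```text
time: 7.82
tcp_pos: [334.0, 277.2, 39.3]
ee_rot: [0.991, -0.13, -0.0, 0.0]
wrist_force: [-1.2, -0.1, 2.5]
opening: 62.6
grip_force: 25.0
```

Force went from −2.3 to +2.5 N, so the beaker is touching the floor at the expected height (39.3). Releasing and rising.

>>> arm_command:
  delta_pos:
    - [0,0,0]
    - [0,0,0]
    - [0,0,0]
    - [0,0,0]
    - [0,0,-0.4]
    - [0,0,-0.8]
    - [0,0,-0.8]
    - [0,0,-0.8]
    - [0,0,0]
  angular:
    - [0,0,0]
    - [0,0,0]
    - [0,0,0]
    - [0,0,0]
    - [0,0,0]
    - [0,0,0]
    - [0,0,0]
    - [0,0,0]
    - [0,0,0]
  hand: 1

```text
time: 8.95
tcp_pos: [335.9, 278.1, 153.5]
ee_rot: [0.991, -0.13, 0.003, -0.002]
wrist_force: [-0.6, -1.6, 0.5]
opening: 91.7
grip_force: 0.0
```

```bash
python3 - <<'E'
from h import *
togo(476,67.3,130,np.radians(-15))
cv2.imwrite("pics/w2.png",read_camera("wrist")[:,:,::-1])
E
```

```text
t8.9 tcp [335.9 278.1 153.5] yaw -15.0 tilt [ 0.005  0.002 -1.   ] open 91.7
 total turn units [-0.02 -0.03  0.  ]
 shift in target axes units [4.748 4.183 0.586]
 shift units [4.742 4.188 0.593]
```

View pics/w2.png

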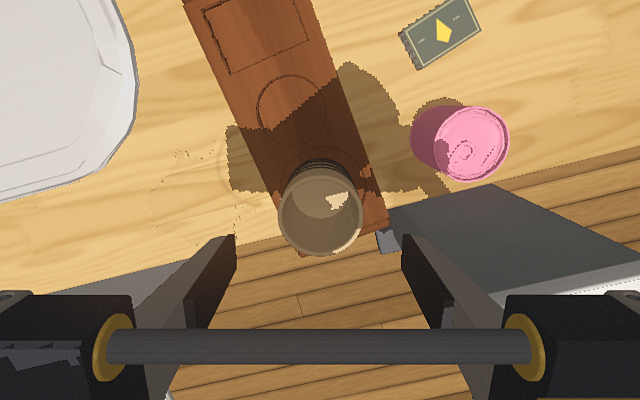

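The beaker stands upright in the large hollow, rim centre (320,212). The small hollow is at (292,108), the oblong at (256,26) and the matchbox at (441,34). Refining hollow positions from this view.

```bash
python3 - <<'E'
from h import *
np.set_printoptions(precision=1,suppress=True)
s=dict(tcp_pos=np.array([335,277.5,153.5]),ee_rot=[.9914,-.1305,0,0])
for n,p,z in [("beaker",(320,212),92),("Lsmall",(292,108),13),("Lobl",(256,26),13),("match",(441,34),16)]:print(n,ray("wrist",p,z,s))
E
```

```text
beaker [337.  276.8  92. ]
Lsmall [412.4 282.3  13. ]
Lobl [483.8 292.9  13. ]
match [437.4 145.4  16. ]
```

>>> arm_command:
  delta_pos:
    - [0.4,0.35,0]
    - [0.7,0.6,0.05]
    - [0.7,0.6,0.05]
    - [0.7,0.6,0.1]
    - [0.7,0.6,0.1]
    - [0.7,0.6,0.1]
    - [0.6,0.6,0.1]
    - [0.25,0.23,0.1]
    - [0,0,0]
  angular:
    - [0,0,0]
    - [0,0,0]
    - [0,0,0]
    - [0,0,0]
    - [0,0,0]
    - [0,0,0]
    - [0,0,0]
    - [0,0,0]
    - [0,0,0]
  hand: 0.3
  newtons: 15

```text
time: 10.12
tcp_pos: [473.4, 66.7, 125.6]
ee_rot: [0.991, -0.131, -0.001, -0.0]
wrist_force: [-0.4, 0.4, -0.6]
opening: 59.8
grip_force: 0.0
```

```bash
python3 - <<'E'
from h import *
togo(476,67.3,6,np.radians(-15))
E
```

```text
t10.1 tcp [473.4  66.7 125.6] yaw -15.0 tilt [-0.003  0.001 -1.   ] open 59.8
 total turn units [ 0.    0.02 -0.  ]
 shift in target axes units [ 0.058 -0.032  2.99 ]
 shift units [ 0.067 -0.032  2.989]
```

>>> arm_command:
  delta_pos:
    - [0.06,-0.02,0.5]
    - [0,0,0.8]
    - [0,0,0.8]
    - [0,0,0.6]
    - [0,0,0.2]
    - [0,0,0]
    - [0,0,0]
  angular:
    - [0,0,0]
    - [0,0,0]
    - [0,0,0]
    - [0,0,0]
    - [0,0,0]
    - [0,0,0]
    - [0,0,0]

```text
time: 11.0
tcp_pos: [477.8, 67.0, 12.1]
ee_rot: [0.992, -0.13, 0.001, -0.0]
wrist_force: [-0.2, -0.4, 0.3]
opening: 60.1
grip_force: 0.0
```

```bash
python3 - <<'E'
from h import *
togo(476,67.3,6,np.radians(-15))
E
```

```text
t11.0 tcp [477.8  67.   12.1] yaw -14.9 tilt [ 0.002 -0.    -1.   ] open 60.1
 total turn units [-0.   -0.01  0.01]
 shift in target axes units [-0.045  0.004  0.153]
 shift units [-0.046  0.004  0.153]
```

>>> arm_command:
  delta_pos:
    - [0,0,0.12]
    - [0,0,0]
    - [0,0,0]
  angular:
    - [0,0,0]
    - [0,0,0]
    - [0,0,0]

```text
time: 11.38
tcp_pos: [476.9, 66.8, 6.3]
ee_rot: [0.991, -0.13, 0.0, -0.0]
wrist_force: [-0.2, 0.1, 0.3]
opening: 59.8
grip_force: 0.0
```

>>> arm_command:
  delta_pos:
    - [0,0,0]
    - [0,0,0]
    - [0,0,0]
    - [0,0,0]
    - [0,0,0]
    - [0,0,0]
  angular:
    - [0,0,0]
    - [0,0,0]
    - [0,0,0]
    - [0,0,0]
    - [0,0,0]
    - [0,0,0]
  hand: -1
  newtons: 15

```text
time: 12.12
tcp_pos: [476.9, 66.8, 6.2]
ee_rot: [0.991, -0.13, 0.0, 0.0]
wrist_force: [-0.1, 1.0, 0.2]
opening: 35.9
grip_force: 15.0
```

>>> arm_command:
  delta_pos:
    - [0,0,-0.3]
    - [0,0,-0.7]
    - [0,0,-0.8]
    - [0,0,-0.8]
    - [0,0,-0.5]
    - [0,0,0]
  angular:
    - [0,0,0]
    - [0,0,0]
    - [0,0,0]
    - [0,0,0]
    - [0,0,0]
    - [0,0,0]

```text
time: 12.88
tcp_pos: [478.4, 66.6, 132.5]
ee_rot: [0.991, -0.13, 0.002, -0.0]
wrist_force: [0.0, -0.2, -0.4]
opening: 35.6
grip_force: 15.0
```

```bash
python3 - <<'E'
from h import *
togo(411,282.7,130,np.radians(-15))
E
```

```text
t12.9 tcp [478.4  66.6 132.5] yaw -15.0 tilt [ 0.005 -0.001 -1.   ] open 35.6
 total turn units [-0.   -0.03  0.  ]
 shift in target axes units [-3.026 -4.781  0.062]
 shift units [-3.023 -4.783  0.052]
```

>>> arm_command:
  delta_pos:
    - [-0.3,-0.48,0]
    - [-0.55,-0.87,0]
    - [-0.55,-0.87,0]
    - [-0.55,-0.87,0]
    - [-0.55,-0.87,0]
    - [-0.35,-0.55,0]
    - [-0.18,-0.28,0]
    - [0,0,0]
    - [0,0,0.6]
    - [0,0,0.8]
    - [0,0,0.6]
    - [0,0,0.4]
  angular:
    - [0,0,0]
    - [0,0,0]
    - [0,0,0]
    - [0,0,0]
    - [0,0,0]
    - [0,0,0]
    - [0,0,0]
    - [0,0,0]
    - [0,0,0]
    - [0,0,0]
    - [0,0,0]
    - [0,0,0]

```text
time: 14.38
tcp_pos: [409.1, 282.0, 32.9]
ee_rot: [0.991, -0.131, -0.001, 0.001]
wrist_force: [-0.2, 0.8, -0.9]
opening: 35.6
grip_force: 15.0
```

>>> arm_command:
  delta_pos:
    - [0,0,0]
    - [0,0,0]
    - [0,0,0]
  angular:
    - [0,0,0]
    - [0,0,0]
    - [0,0,0]

```text
time: 14.75
tcp_pos: [410.2, 283.5, 35.3]
ee_rot: [0.991, -0.13, 0.001, -0.001]
wrist_force: [0.3, -0.0, -0.1]
opening: 35.5
grip_force: 15.0
```

```bash
python3 - <<'E'
from h import *
togo(411,282.7,14.5,np.radians(-15))
E
```

```text
t14.8 tcp [410.2 283.5  35.3] yaw -15.0 tilt [ 0.002  0.001 -1.   ] open 35.5
 total turn units [-0.01 -0.01  0.  ]
 shift in target axes units [0.024 0.014 0.521]
 shift units [0.023 0.015 0.521]
```

>>> arm_command:
  delta_pos:
    - [0.02,0.01,0.3]
    - [0,0,0.1]
    - [0,0,0.06]
    - [0,0,0]
    - [0,0,0]
  angular:
    - [0,0,0]
    - [0,0,0]
    - [0,0,0]
    - [0,0,0]
    - [0,0,0]

```text
time: 15.38
tcp_pos: [410.1, 282.7, 15.9]
ee_rot: [0.991, -0.13, 0.0, -0.0]
wrist_force: [0.3, 0.1, -0.6]
opening: 35.4
grip_force: 15.0
```

>>> arm_command:
  delta_pos:
    - [0,0,0.03]
    - [0,0,0]
    - [0,0,0]
  angular:
    - [0,0,0]
    - [0,0,0]
    - [0,0,0]

```text
time: 15.75
tcp_pos: [409.9, 282.6, 14.6]
ee_rot: [0.991, -0.13, 0.0, -0.0]
wrist_force: [-0.4, 0.3, 0.0]
opening: 35.7
grip_force: 15.0
```

>>> arm_command:
  delta_pos:
    - [0,0,0]
    - [0,0,0]
    - [0,0,0]
    - [0,0,0]
    - [0,0,-0.3]
    - [0,0,-0.7]
    - [0,0,-0.8]
    - [0,0,-0.8]
    - [0,0,-0.3]
    - [0,0,0]
  angular:
    - [0,0,0]
    - [0,0,0]
    - [0,0,0]
    - [0,0,0]
    - [0,0,0]
    - [0,0,0]
    - [0,0,0]
    - [0,0,0]
    - [0,0,0]
    - [0,0,0]
  hand: 0.3

```text
time: 17.0
tcp_pos: [410.4, 282.8, 131.3]
ee_rot: [0.991, -0.13, 0.001, -0.0]
wrist_force: [0.1, -0.7, -0.0]
opening: 59.8
grip_force: 0.0
```

```bash
python3 - <<'E'
from h import *
T=lambda uv,z:ray("top",uv,z)
m=[T(p,16) for p in [(238.6,230),(261.8,222.3),(266.1,236.1),(243,244.1)]]
y=fit(m,[(18,28),(18,-28),(-18,-28),(-18,28)])[0][2];print("yaw",np.degrees(y))
togo(440,142.5,130,y)
cv2.imwrite("pics/w3.png",read_camera("wrist")[:,:,::-1])
E
```

```text
yaw 17.610268460577174
t17.0 tcp [410.4 282.8 131.3] yaw -15.0 tilt [ 0.002  0.001 -1.   ] open 59.8
 total turn units [-0.   -0.01 -3.26]
 shift in target axes units [-0.356  3.566  0.033]
 shift units [1.62  3.197 0.032]
```

View pics/w3.png

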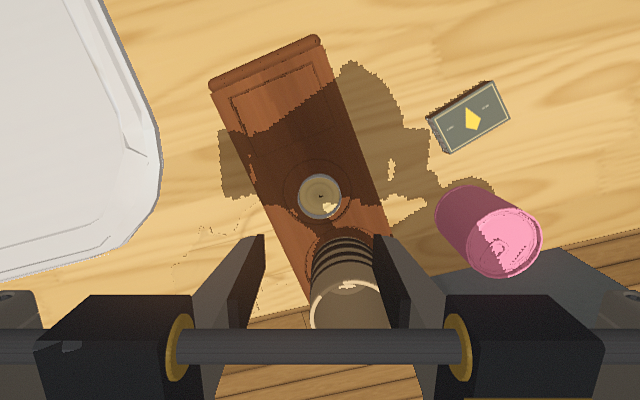

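The tea light sits flat in the small hollow (tea (320,197), hollow (317,193)) and the beaker is upright. Matchbox top corners read (431,118), (492,83), (510,116) and (449,153).

```bash
python3 - <<'E'
from h import *
np.set_printoptions(precision=2,suppress=True)
s=read_state()
m=[ray("wrist",p,16,s) for p in [(431,118),(492,83),(510,116),(449,153)]]
print("match",fit(m,[(18,28),(18,-28),(-18,-28),(-18,28)]))
print("tea",ray("wrist",(320,197),23,s),"small",ray("wrist",(317,193),13,s),"obl TL,TR",ray("wrist",(231,97),13,s),ray("wrist",(314,66),13,s))
E
```

```text
match (array([441.43, 145.71,   0.3 ]), array([[ 0.46,  0.96],
       [ 2.84, -0.79],
       [-1.94, -0.28],
       [-1.36,  0.11]]))
tea [409.86 282.02  23.  ] small [411.33 284.34  13.  ] obl TL,TR [508.11 331.23  13.  ] [513.43 259.43  13.  ]
```

>>> arm_command:
  delta_pos:
    - [0,0,0]
    - [0,0,0]
    - [0,0,0]
    - [0,0,0]
    - [-0.06,0.5,0]
    - [-0.08,0.8,0]
    - [-0.08,0.8,0]
    - [-0.08,0.8,0]
    - [-0.05,0.5,0]
    - [-0.01,0.16,0]
    - [0,0,0]
  angular:
    - [0,0,-0.9]
    - [0,0,-0.9]
    - [0,0,-0.9]
    - [0,0,-0.6]
    - [0,0,0]
    - [0,0,0]
    - [0,0,0]
    - [0,0,0]
    - [0,0,0]
    - [0,0,0]
    - [0,0,0]
  hand: 0.8

```text
time: 18.42
tcp_pos: [439.7, 142.8, 129.7]
ee_rot: [0.988, 0.156, -0.001, -0.0]
wrist_force: [-0.2, 0.7, 0.3]
opening: 82.6
grip_force: 0.0
```

```bash
python3 - <<'E'
from h import *
togo(440,143,7,np.radians(17.6))
E
```

```text
t18.4 tcp [439.7 142.8 129.7] yaw 18.0 tilt [-0.002  0.    -1.   ] open 82.6
 total turn units [-0.    0.01  0.04]
 shift in target axes units [ 8.000e-03 -3.000e-03  3.068e+00]
 shift units [ 0.013 -0.     3.068]
```

>>> arm_command:
  delta_pos:
    - [0,0,0.5]
    - [0,0,0.8]
    - [0,0,0.8]
    - [0,0,0.6]
    - [0,0,0.2]
    - [0,0,0]
    - [0,0,0]
  angular:
    - [0,0,0]
    - [0,0,0]
    - [0,0,0]
    - [0,0,0]
    - [0,0,0]
    - [0,0,0]
    - [0,0,0]

```text
time: 19.3
tcp_pos: [441.3, 143.0, 15.6]
ee_rot: [0.988, 0.157, 0.001, 0.0]
wrist_force: [-0.2, 0.6, 0.5]
opening: 82.5
grip_force: 0.0
```

>>> arm_command:
  delta_pos:
    - [0,0,0.15]
    - [0,0,0.05]
    - [0,0,0]
    - [0,0,0]
  angular:
    - [0,0,0]
    - [0,0,0]
    - [0,0,0]
    - [0,0,0]

```text
time: 19.8
tcp_pos: [440.4, 142.7, 6.7]
ee_rot: [0.988, 0.157, 0.0, -0.0]
wrist_force: [0.6, -0.6, -0.4]
opening: 82.9
grip_force: 0.0
```

>>> arm_command:
  delta_pos:
    - [0,0,0]
    - [0,0,0]
    - [0,0,0]
    - [0,0,0]
    - [0,0,0]
    - [0,0,0]
  angular:
    - [0,0,0]
    - [0,0,0]
    - [0,0,0]
    - [0,0,0]
    - [0,0,0]
    - [0,0,0]
  hand: -1
  newtons: 12

```text
time: 20.55
tcp_pos: [440.4, 142.7, 6.6]
ee_rot: [0.988, 0.157, 0.0, -0.0]
wrist_force: [-0.4, 0.6, -0.1]
opening: 56.1
grip_force: 12.0
```

>>> arm_command:
  delta_pos:
    - [0,0,-0.3]
    - [0,0,-0.7]
    - [0,0,-0.8]
    - [0,0,-0.8]
    - [0,0,-0.5]
    - [0,0,0]
  angular:
    - [0,0,0]
    - [0,0,0]
    - [0,0,0]
    - [0,0,0]
    - [0,0,0]
    - [0,0,0]

```text
time: 21.3
tcp_pos: [441.9, 142.8, 132.8]
ee_rot: [0.988, 0.157, 0.002, 0.0]
wrist_force: [0.4, -0.0, -0.7]
opening: 56.2
grip_force: 12.0
```

```bash
python3 - <<'E'
from h import *
togo(485.5,292,130,np.radians(5.5))
E
```

```text
t21.3 tcp [441.9 142.8 132.8] yaw 18.0 tilt [ 0.005  0.    -1.   ] open 56.2
 total turn units [ 0.   -0.03  1.25]
 shift in target axes units [ 1.443 -3.607  0.071]
 shift units [ 2.191 -3.208  0.077]
```

>>> arm_command:
  delta_pos:
    - [0,0,0]
    - [0,0,0]
    - [0.2,-0.5,0]
    - [0.34,-0.85,0]
    - [0.34,-0.85,0]
    - [0.34,-0.85,0]
    - [0.24,-0.55,0]
    - [0,0,0]
    - [0,0,0.6]
    - [0,0,0.8]
    - [0,0,0.6]
    - [0,0,0.4]
  angular:
    - [0,0,0.65]
    - [0,0,0.6]
    - [0,0,0]
    - [0,0,0]
    - [0,0,0]
    - [0,0,0]
    - [0,0,0]
    - [0,0,0]
    - [0,0,0]
    - [0,0,0]
    - [0,0,0]
    - [0,0,0]

```text
time: 22.8
tcp_pos: [483.3, 290.4, 32.8]
ee_rot: [0.999, 0.048, -0.001, 0.001]
wrist_force: [-0.7, 0.7, 0.1]
opening: 56.4
grip_force: 12.0
```

>>> arm_command:
  delta_pos:
    - [0,0,0]
    - [0,0,0]
    - [0,0,0]
  angular:
    - [0,0,0]
    - [0,0,0]
    - [0,0,0]

```text
time: 23.18
tcp_pos: [485.5, 292.0, 35.8]
ee_rot: [0.999, 0.048, 0.001, -0.0]
wrist_force: [0.6, -1.2, 0.5]
opening: 56.6
grip_force: 12.0
```

```bash
python3 - <<'E'
from h import *
togo(485.5,292,15,np.radians(5.5))
E
```

```text
t23.2 tcp [485.5 292.   35.8] yaw 5.5 tilt [ 0.002  0.001 -1.   ] open 56.6
 total turn units [-0.   -0.01  0.  ]
 shift in target axes units [ 0.    -0.001  0.521]
 shift units [-0.001 -0.001  0.521]
```

>>> arm_command:
  delta_pos:
    - [0,0,0.3]
    - [0,0,0.1]
    - [0,0,0.07]
    - [0,0,0.02]
    - [0,0,0]
    - [0,0,0]
  angular:
    - [0,0,0]
    - [0,0,0]
    - [0,0,0]
    - [0,0,0]
    - [0,0,0]
    - [0,0,0]

```text
time: 23.92
tcp_pos: [484.8, 291.8, 15.2]
ee_rot: [0.999, 0.048, 0.0, -0.0]
wrist_force: [0.2, 0.2, -0.1]
opening: 56.1
grip_force: 12.0
```

>>> arm_command:
  delta_pos:
    - [0,0,0.015]
    - [0,0,0]
    - [0,0,0]
  angular:
    - [0,0,0]
    - [0,0,0]
    - [0,0,0]

```text
time: 24.3
tcp_pos: [484.8, 291.8, 14.7]
ee_rot: [0.999, 0.048, 0.0, -0.0]
wrist_force: [-0.2, -0.1, 1.2]
opening: 56.6
grip_force: 12.0
```

>>> arm_command:
  delta_pos:
    - [0,0,0]
    - [0,0,0]
    - [0,0,0]
    - [0,0,0]
    - [0,0,-0.3]
    - [0,0,-0.7]
    - [0,0,-0.8]
    - [0,0,-0.8]
    - [0,0,-0.4]
    - [0,0,0]
    - [0,0,0]
  angular:
    - [0,0,0]
    - [0,0,0]
    - [0,0,0]
    - [0,0,0]
    - [0,0,0]
    - [0,0,0]
    - [0,0,0]
    - [0,0,0]
    - [0,0,0]
    - [0,0,0]
    - [0,0,0]
  hand: 0.6

```text
time: 25.68
tcp_pos: [483.7, 291.4, 133.0]
ee_rot: [0.999, 0.048, -0.001, 0.0]
wrist_force: [0.4, 0.6, -0.0]
opening: 73.5
grip_force: 0.0
```

```bash
python3 - <<'E'
from h import *
togo(477.6,-72.7,140,np.radians(5.5))
cv2.imwrite("pics/w4.png",read_camera("wrist")[:,:,::-1])
E
```

```text
t25.7 tcp [483.7 291.4 133. ] yaw 5.5 tilt [-0.002 -0.001 -1.   ] open 73.5
 total turn units [0.   0.01 0.  ]
 shift in target axes units [-1.023  9.045 -0.174]
 shift units [-1.029  9.045 -0.167]
```

View pics/w4.png

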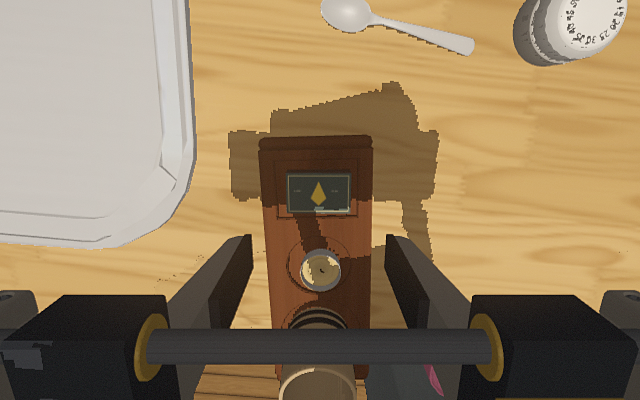

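The matchbox lies flat in the oblong: box (287–351, 172–214) inside hollow (276–363, 153–217). The tea light and beaker are still in place. Now the tin.

>>> arm_command:
  delta_pos:
    - [-0.06,0.5,-0.05]
    - [-0.1,0.9,-0.05]
    - [-0.1,0.9,0]
    - [-0.1,0.9,0]
    - [-0.1,0.9,0]
    - [-0.1,0.9,0]
    - [-0.1,0.9,0]
    - [-0.1,0.9,0]
    - [-0.1,0.9,0]
    - [-0.1,0.9,0]
    - [-0.06,0.45,0]
    - [0,0,0]
  angular:
    - [0,0,0]
    - [0,0,0]
    - [0,0,0]
    - [0,0,0]
    - [0,0,0]
    - [0,0,0]
    - [0,0,0]
    - [0,0,0]
    - [0,0,0]
    - [0,0,0]
    - [0,0,0]
    - [0,0,0]
  hand: 0.65

```text
time: 27.22
tcp_pos: [478.4, -73.3, 138.1]
ee_rot: [0.999, 0.047, -0.0, -0.0]
wrist_force: [0.2, -0.2, -0.1]
opening: 75.9
grip_force: 0.0
```

```bash
python3 - <<'E'
from h import *
togo(477.6,-72.7,28,np.radians(5.5))
cv2.imwrite("pics/w5.png",read_camera("wrist")[:,:,::-1])
E
```

```text
t27.2 tcp [478.4 -73.3 138.1] yaw 5.4 tilt [-0.001  0.    -1.   ] open 75.9
 total turn units [-0.    0.   -0.01]
 shift in target axes units [-0.018 -0.018  2.753]
 shift units [-0.017 -0.017  2.753]
```

View pics/w5.png

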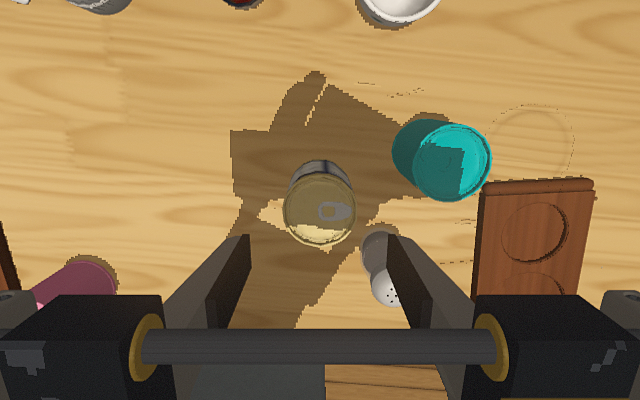

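The tin lid centre (319,211) is midway between the fingers. The turquoise tin (452,160) and the salt shaker (387,287) are clear of the descent path. Short board's small hollow is at (535,232).

>>> arm_command:
  delta_pos:
    - [-0.01,-0.01,0.5]
    - [0,0,0.8]
    - [0,0,0.8]
    - [0,0,0.5]
    - [0,0,0.15]
    - [0,0,0]
    - [0,0,0]
  angular:
    - [0,0,0]
    - [0,0,0]
    - [0,0,0]
    - [0,0,0]
    - [0,0,0]
    - [0,0,0]
    - [0,0,0]

```text
time: 28.15
tcp_pos: [479.3, -72.3, 29.5]
ee_rot: [0.999, 0.049, 0.001, 0.0]
wrist_force: [0.1, -0.5, -0.1]
opening: 76.3
grip_force: 0.0
```

>>> arm_command:
  delta_pos:
    - [0,0,0]
    - [0,0,0]
    - [0,0,0]
    - [0,0,0]
    - [0,0,0]
    - [0,0,0]
  angular:
    - [0,0,0]
    - [0,0,0]
    - [0,0,0]
    - [0,0,0]
    - [0,0,0]
    - [0,0,0]
  hand: -1
  newtons: 25

```text
time: 28.9
tcp_pos: [479.0, -72.7, 29.0]
ee_rot: [0.999, 0.048, 0.001, 0.0]
wrist_force: [-2.1, -1.7, 5.8]
opening: 57.2
grip_force: 25.0
```

>>> arm_command:
  delta_pos:
    - [0,0,-0.3]
    - [0,0,-0.7]
    - [0,0,-0.8]
    - [0,0,-0.8]
    - [0,0,-0.6]
    - [0,0,0]
    - [0,0,0]
  angular:
    - [0,0,0]
    - [0,0,0]
    - [0,0,0]
    - [0,0,0]
    - [0,0,0]
    - [0,0,0]
    - [0,0,0]

```text
time: 29.78
tcp_pos: [477.4, -71.6, 155.0]
ee_rot: [0.999, 0.048, -0.001, -0.001]
wrist_force: [-1.0, -1.5, -2.4]
opening: 56.8
grip_force: 25.0
```

```bash
python3 - <<'E'
from h import *
s=dict(tcp_pos=np.array([478,-73,138.1]),ee_rot=[.9989,.047,0,0])
print("Ssmall",ray("wrist",(535,232),13,s),"salt",ray("wrist",(387,287),85,s),"tin",ray("wrist",(319,211),72,s),"turq",ray("wrist",(452,162),72,s))
togo(374,-292.7,150,np.radians(5.5))
E
```

```text
Ssmall [ 458.66503107 -278.94507693   13.        ] salt [ 429.08751399 -128.25752528   85.        ] tin [479.71356336 -72.24414772  72.        ] turq [ 525.04923572 -162.68138304   72.        ]
t29.8 tcp [477.4 -71.6 155. ] yaw 5.5 tilt [-0.002  0.001 -1.   ] open 56.8
 total turn units [-0.01  0.01  0.  ]
 shift in target axes units [-3.102  5.254  0.124]
 shift units [-3.106  5.252  0.123]
```

>>> arm_command:
  delta_pos:
    - [-0.3,0.5,0]
    - [-0.5,0.85,0]
    - [-0.5,0.85,0]
    - [-0.5,0.85,0]
    - [-0.5,0.85,0]
    - [-0.5,0.85,0]
    - [-0.3,0.5,0]
    - [0,0,0]
    - [0,0,0.7]
    - [0,0,0.8]
    - [0,0,0.6]
    - [0,0,0.2]
  angular:
    - [0,0,0]
    - [0,0,0]
    - [0,0,0]
    - [0,0,0]
    - [0,0,0]
    - [0,0,0]
    - [0,0,0]
    - [0,0,0]
    - [0,0,0]
    - [0,0,0]
    - [0,0,0]
    - [0,0,0]

```text
time: 31.28
tcp_pos: [374.4, -290.5, 62.0]
ee_rot: [0.999, 0.049, -0.001, -0.002]
wrist_force: [0.1, 0.4, -2.8]
opening: 56.5
grip_force: 25.0
```

>>> arm_command:
  delta_pos:
    - [0,0,0]
    - [0,0,0]
    - [0,0,0]
  angular:
    - [0,0,0]
    - [0,0,0]
    - [0,0,0]

```text
time: 31.65
tcp_pos: [375.9, -293.8, 65.4]
ee_rot: [0.999, 0.048, 0.001, 0.001]
wrist_force: [-0.0, 0.4, -1.8]
opening: 57.2
grip_force: 25.0
```

```bash
python3 - <<'E'
from h import *
togo(375,-292.2,37,np.radians(5.5))
E
```

```text
t31.6 tcp [ 375.9 -293.8   65.4] yaw 5.5 tilt [ 0.001 -0.002 -1.   ] open 57.2
 total turn units [ 0.01 -0.01  0.  ]
 shift in target axes units [-0.018 -0.042  0.711]
 shift units [-0.018 -0.043  0.711]
```

>>> arm_command:
  delta_pos:
    - [-0.01,-0.03,0.35]
    - [0,0,0.2]
    - [0,0,0.06]
    - [0,0,0.02]
    - [0,0,0]
    - [0,0,0]
  angular:
    - [0,0,0]
    - [0,0,0]
    - [0,0,0]
    - [0,0,0]
    - [0,0,0]
    - [0,0,0]

```text
time: 32.4
tcp_pos: [375.0, -292.3, 39.5]
ee_rot: [0.999, 0.048, 0.0, 0.0]
wrist_force: [-0.2, 0.1, -1.7]
opening: 56.9
grip_force: 25.0
```

>>> arm_command:
  delta_pos:
    - [0,0,0.03]
    - [0,0,0.02]
    - [0,0,0.01]
    - [0,0,0]
    - [0,0,0]
  angular:
    - [0,0,0]
    - [0,0,0]
    - [0,0,0]
    - [0,0,0]
    - [0,0,0]

```text
time: 33.02
tcp_pos: [374.8, -292.0, 37.0]
ee_rot: [0.999, 0.048, -0.0, -0.0]
wrist_force: [-0.9, 1.8, 2.9]
opening: 57.0
grip_force: 25.0
```

>>> arm_command:
  delta_pos:
    - [0,0,0]
    - [0,0,0]
    - [0,0,0]
    - [0,0,0]
    - [0,0,-0.4]
    - [0,0,-0.8]
    - [0,0,-0.8]
    - [0,0,-0.8]
    - [0,0,-0.3]
    - [0,0,0]
    - [0,0,0]
  angular:
    - [0,0,0]
    - [0,0,0]
    - [0,0,0]
    - [0,0,0]
    - [0,0,0]
    - [0,0,0]
    - [0,0,0]
    - [0,0,0]
    - [0,0,0]
    - [0,0,0]
    - [0,0,0]
  hand: 0.7

```text
time: 34.4
tcp_pos: [374.2, -291.3, 159.5]
ee_rot: [0.999, 0.048, -0.001, -0.001]
wrist_force: [-0.9, -0.4, 0.2]
opening: 78.0
grip_force: 0.0
```

```bash
python3 - <<'E'
from h import *
togo(425.5,-133,160,np.radians(5.5))
cv2.imwrite("pics/w6.png",read_camera("wrist")[:,:,::-1])
E
```

```text
t34.4 tcp [ 374.2 -291.3  159.5] yaw 5.5 tilt [-0.002  0.002 -1.   ] open 78.0
 total turn units [-0.01  0.01  0.  ]
 shift in target axes units [ 1.657 -3.817 -0.013]
 shift units [ 1.659 -3.816 -0.007]
```

View pics/w6.png

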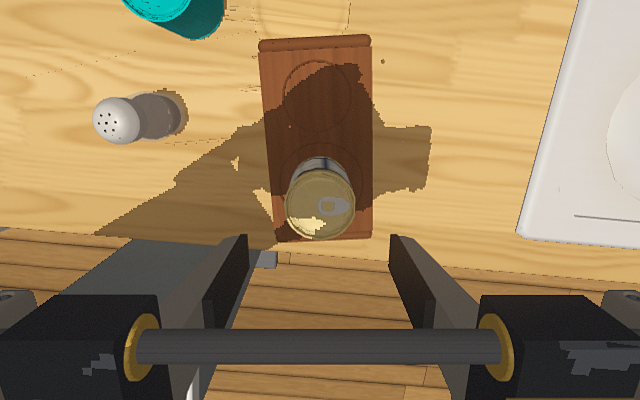

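The tin stands in the large hollow, lid (320,205), upright. The small hollow is at (317,96) and the shaker dome at (116,121). Moving above the shaker.

```bash
python3 - <<'E'
from h import *
s=dict(tcp_pos=np.array([374.8,-292,159]),ee_rot=[.9989,.048,0,0])
print("Ssmall",ray("wrist",(317,96),13,s),"salt",ray("wrist",(116,121),85,s),"tin",ray("wrist",(320,205),80,s))
E
```

```text
Ssmall [ 458.40085122 -281.56966633   13.        ] salt [ 426.89859774 -141.79061753   85.        ] tin [ 377.20552691 -291.96932475   80.        ]
```

>>> arm_command:
  delta_pos:
    - [0.2,-0.45,0]
    - [0.38,-0.85,0]
    - [0.38,-0.85,0]
    - [0.38,-0.85,0]
    - [0.24,-0.6,0]
    - [0.08,-0.22,0]
    - [0,0,0]
    - [0,0,0]
  angular:
    - [0,0,0]
    - [0,0,0]
    - [0,0,0]
    - [0,0,0]
    - [0,0,0]
    - [0,0,0]
    - [0,0,0]
    - [0,0,0]

```text
time: 35.45
tcp_pos: [425.9, -134.1, 160.7]
ee_rot: [0.999, 0.048, -0.0, 0.0]
wrist_force: [0.5, -0.3, 0.1]
opening: 78.2
grip_force: 0.0
```

```bash
python3 - <<'E'
from h import *
togo(425.5,-133,32,np.radians(5.5))
E
```

```text
t35.5 tcp [ 425.9 -134.1  160.7] yaw 5.5 tilt [-0. -0. -1.] open 78.2
 total turn units [ 0.  0. -0.]
 shift in target axes units [-0.008 -0.028  3.218]
 shift units [-0.007 -0.028  3.218]
```

>>> arm_command:
  delta_pos:
    - [0,0,0.5]
    - [0,0,0.8]
    - [0,0,0.8]
    - [0,0,0.7]
    - [0,0,0.3]
    - [0,0,0.1]
    - [0,0,0]
    - [0,0,0]
  angular:
    - [0,0,0]
    - [0,0,0]
    - [0,0,0]
    - [0,0,0]
    - [0,0,0]
    - [0,0,0]
    - [0,0,0]
    - [0,0,0]

```text
time: 36.45
tcp_pos: [426.9, -134.1, 33.8]
ee_rot: [0.999, 0.048, 0.001, 0.001]
wrist_force: [0.6, -1.2, 0.6]
opening: 78.0
grip_force: 0.0
```

>>> arm_command:
  delta_pos:
    - [0,0,0]
    - [0,0,0]
    - [0,0,0]
    - [0,0,0]
    - [0,0,0]
    - [0,0,0]
    - [0,0,0]
  angular:
    - [0,0,0]
    - [0,0,0]
    - [0,0,0]
    - [0,0,0]
    - [0,0,0]
    - [0,0,0]
    - [0,0,0]
  hand: -1
  newtons: 20

```text
time: 37.33
tcp_pos: [426.3, -133.7, 33.0]
ee_rot: [0.999, 0.048, 0.0, 0.0]
wrist_force: [0.3, -2.0, 1.3]
opening: 39.8
grip_force: 19.9
```

>>> arm_command:
  delta_pos:
    - [0,0,-0.3]
    - [0,0,-0.7]
    - [0,0,-0.8]
    - [0,0,-0.8]
    - [0,0,-0.3]
    - [0,0,0]
    - [0,0,0]
  angular:
    - [0,0,0]
    - [0,0,0]
    - [0,0,0]
    - [0,0,0]
    - [0,0,0]
    - [0,0,0]
    - [0,0,0]

```text
time: 38.2
tcp_pos: [425.2, -132.9, 147.4]
ee_rot: [0.999, 0.048, -0.001, -0.001]
wrist_force: [0.4, -0.4, -0.4]
opening: 39.8
grip_force: 19.7
```

```bash
python3 - <<'E'
from h import *
togo(456.5,-280.5,150,np.radians(5.5))
E
```

```text
t38.2 tcp [ 425.2 -132.9  147.4] yaw 5.5 tilt [-0.002  0.002 -1.   ] open 39.8
 total turn units [-0.01  0.01  0.  ]
 shift in target axes units [ 0.425  3.747 -0.066]
 shift units [ 0.423  3.747 -0.074]
```

The opening is 39.8 mm where I expected about 43, so I'll check the hold.

```bash
python3 - <<'E'
from h import *
cv2.imwrite("pics/w7.png",read_camera("wrist")[:,:,::-1])
E
```

```text
(no output)
```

View pics/w7.png

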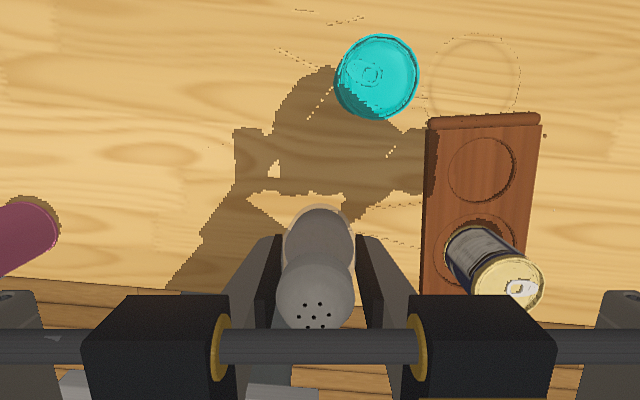

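The shaker is held upright and off the worktop, dome (315,298), centred between the fingers. I'll compute its offset along tool x.

```bash
python3 - <<'E'
from h import *
s=dict(tcp_pos=np.zeros(3),ee_rot=[1,0,0,0])
for z in (50,55): print(ray("wrist",(314,312),z,s),ray("wrist",(315,298),z,s))
print(ray("wrist",(320,238),-33,s))
s=dict(tcp_pos=np.array([425.5,-133.4,147.5]),ee_rot=[.9989,.048,0,0])
print("Ssmall",ray("wrist",(481,169),13,s))
E
```

```text
[-3.42118582  2.77649708 50.        ] [ 3.15523145  2.34801024 50.        ]
[ 0.07958533  2.69852106 55.        ] [ 6.37974674  2.28803368 55.        ]
[-5.7511362e+00 -2.9066980e-02 -3.3000000e+01]
Ssmall [ 459.51701294 -279.47500614   13.        ]
```

>>> arm_command:
  delta_pos:
    - [0.05,0.45,0]
    - [0.1,0.8,0]
    - [0.1,0.8,0]
    - [0.1,0.85,0]
    - [0.05,0.55,0]
    - [0.03,0.28,0]
    - [0,0,0]
    - [0,0,0.6]
    - [0,0,0.8]
    - [0,0,0.5]
    - [0,0,0]
    - [0,0,0]
  angular:
    - [0,0,0]
    - [0,0,0]
    - [0,0,0]
    - [0,0,0]
    - [0,0,0]
    - [0,0,0]
    - [0,0,0]
    - [0,0,0]
    - [0,0,0]
    - [0,0,0]
    - [0,0,0]
    - [0,0,0]

```text
time: 39.75
tcp_pos: [458.2, -280.4, 73.8]
ee_rot: [0.999, 0.049, 0.001, 0.0]
wrist_force: [-0.4, -0.6, -0.0]
opening: 40.1
grip_force: 19.7
```

>>> arm_command:
  delta_pos:
    - [0,0,0]
    - [0,0,0]
  angular:
    - [0,0,0]
    - [0,0,0]

```text
time: 40.0
tcp_pos: [458.1, -280.8, 73.7]
ee_rot: [0.999, 0.048, 0.001, 0.001]
wrist_force: [-0.1, -0.2, -0.6]
opening: 39.7
grip_force: 19.7
```

```bash
python3 - <<'E'
from h import *
togo(456.5,-280.5,41,np.radians(5.5))
E
```

```text
t40.0 tcp [ 458.1 -280.8   73.7] yaw 5.5 tilt [ 0.001 -0.001 -1.   ] open 39.7
 total turn units [ 0.01 -0.01  0.  ]
 shift in target axes units [-0.039 -0.01   0.817]
 shift units [-0.04  -0.011  0.817]
```

>>> arm_command:
  delta_pos:
    - [-0.02,-0.01,0.4]
    - [0,0,0.25]
    - [0,0,0.07]
    - [0,0,0.03]
    - [0,0,0]
    - [0,0,0]
  angular:
    - [0,0,0]
    - [0,0,0]
    - [0,0,0]
    - [0,0,0]
    - [0,0,0]
    - [0,0,0]

```text
time: 40.75
tcp_pos: [457.0, -280.3, 43.2]
ee_rot: [0.999, 0.048, 0.0, 0.0]
wrist_force: [-0.5, -0.8, -1.7]
opening: 39.8
grip_force: 19.7
```

>>> arm_command:
  delta_pos:
    - [0,0,0.02]
    - [0,0,0.02]
    - [0,0,0]
    - [0,0,0]
  angular:
    - [0,0,0]
    - [0,0,0]
    - [0,0,0]
    - [0,0,0]

```text
time: 41.25
tcp_pos: [456.8, -280.1, 41.2]
ee_rot: [0.999, 0.048, -0.0, 0.0]
wrist_force: [0.7, 0.2, -1.2]
opening: 39.7
grip_force: 19.7
```

>>> arm_command:
  delta_pos:
    - [0,0,0.015]
    - [0,0,0.01]
    - [0,0,0]
    - [0,0,0]
  angular:
    - [0,0,0]
    - [0,0,0]
    - [0,0,0]
    - [0,0,0]

```text
time: 41.75
tcp_pos: [457.0, -280.2, 40.9]
ee_rot: [0.999, 0.048, 0.0, 0.0]
wrist_force: [-1.7, 1.4, 5.7]
opening: 39.8
grip_force: 20.1
```

Contact at 40.9, as expected. Releasing, rising and backing away sideways for the final check.

>>> arm_command:
  delta_pos:
    - [0,0,-0.02]
    - [0,0,0]
    - [0,0,0]
    - [0,0,0]
    - [0,0,0]
    - [0,0,-0.4]
    - [0,0,-0.8]
    - [0,0,-0.8]
    - [0,0,-0.8]
    - [0,0,-0.6]
    - [0,0,0]
    - [0,0,0]
  angular:
    - [0,0,0]
    - [0,0,0]
    - [0,0,0]
    - [0,0,0]
    - [0,0,0]
    - [0,0,0]
    - [0,0,0]
    - [0,0,0]
    - [0,0,0]
    - [0,0,0]
    - [0,0,0]
    - [0,0,0]
  hand: 0.5

```text
time: 43.25
tcp_pos: [456.4, -279.7, 176.4]
ee_rot: [0.999, 0.048, -0.0, -0.0]
wrist_force: [0.3, 0.3, 0.2]
opening: 69.3
grip_force: 0.0
```

```bash
python3 - <<'E'
from h import *
w=read_camera("wrist")[:,:,::-1];t=read_camera("top")[:,:,::-1]
a=cv2.resize(w[0:300,160:480],(400,375));b=cv2.resize(t[100:320,150:480],(400,267))
cv2.imwrite("pics/end.png",np.hstack([a,np.vstack([b,np.zeros((108,400,3),np.uint8)])]))
E
```

```text
(no output)
```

View pics/end.png

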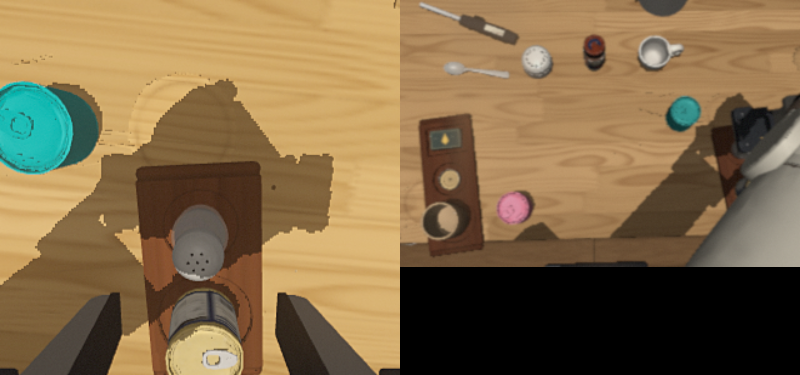

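The final picture shows the shaker (198,250) and tin (205,350) upright in the short board's hollows. The matchbox, tea light and beaker are all in the long board, and the decoys and unwanted things haven't moved.

```bash
python3 -c "
from cell import *
print(finish_job())"
```

```text
the job is handed in; nothing more can be done
None
```

Both kits are made up and the job is handed in at about 43 s of the 144 s allowed: all five pieces stand upright in their hollows, and nothing else was moved.

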